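# Lock the banding wheel with its pin

## Task

A white bowl waits on the banding wheel to be decorated. First turn the wheel by its black crank knob, without touching the bowl, until the hole in its tongue lies over the hole in the fixed blue bracket; then take the red-headed pin out of the wooden rest and push it down through both holes until its head sits fully home on the tongue, and let go. Keep the bowl upright in the middle of the wheel, leave the black-headed pin in its rest and do not shift the two pigment jars.

Things in the scene. Friction and masses are not known exactly. Their poses are not given: they have to be found in the camera images.
- wheel (a joint): angle (rad) of the wheel on its upright axis, growing anticlockwise seen from above. 0: the tongue's hole lies exactly over the bracket's hole. Starts between 0.4 and 1.2, stops at -0.5 and 1.6; light even friction (under 1 N at the knob), stays where it is left, no detent.
- wheel_axis (a point): point on the wheel's axis at the top face of the wheel (59 mm above the table). The wheel is an aluminium disc, 180 mm across, 12 mm thick, on a heavy round base fixed to the table (the base does not move when pushed; bracket direction differs each time). Orientation is that of the fixed base, z up.
- crank_knob (a point): centre of the upright round black knob on the wheel's crank arm, 125 mm from the axis: 20 mm across, 42 mm high (21 mm above and below this point), standing on the flat arm whose top is 59 mm above the table. The knob turns with the wheel; fingers can slip round it. When the wheel is at 0 the knob is a quarter turn clockwise (from above) from the bracket.
- tongue_hole (a point): centre of the hole's mouth at the top of the wheel's tongue, 59 mm above the table, 128 mm from the axis: hole 13 mm across through the 8 mm thick aluminium tongue, 34 mm wide. Turns with the wheel.
- bracket_hole (a point): centre of the hole's mouth at the top of the fixed blue-painted steel bracket, 34 mm wide, 46 mm above the table, 128 mm from the axis: hole 13 mm across, through 12 mm, free space below. 5 mm gap between bracket and tongue. z up.
- red_pin_grip (a point): centre of the red head of the locking pin: upright cylinder 22 mm across, 42 mm high (21 mm above and below this point). Below it a steel shaft 10 mm across, 44 mm long, whose last 12 mm taper to 4 mm. z along the pin, towards the head. 60 g or so. It stands upright in a hole of the wooden rest, its head sitting on the rest.
- red_pin_tip (a point): end of the red pin's shaft, 65 mm below red_pin_grip along the pin. Fully home in the wheel it is 15 mm above the table, 31 mm below bracket_hole.
- spare_pin_grip (a point): centre of the black head of the other pin, same head size, thinner shaft; it stands in the other hole of the rest and stays there. The two pins may be swapped.
- pin_rest: light wooden block, 150 x 50 x 50 mm high, heavy, fixed; origin at the centre of its underside, x along its length. Two 13 mm holes, 40 mm either side of the middle along x, 47 mm deep.
- bowl_center (a point): centre of the loose white bowl, 96 mm across, 44 mm high, standing on the middle of the wheel and turning with it. z up when upright.
- blue_jar_center (a point): centre of a blue pigment jar with black lid, 51 mm across, 64 mm high: bystander.
- green_jar_center (a point): centre of a green pigment jar with grey lid, 48 mm across, 70 mm high: bystander.
There are look-alikes about, which are no part of the job. Of the things that look like the part that bears red_pin_grip, the larger one is meant. Of the things that look like the part that bears bowl_center, the larger one is meant.

How it is judged:
On the way, in this order (a step that is already met when the one before it is completed fails the run):
1. the tongue's hole lies over the bracket's hole (within 6 mm) (horizontal distance between tongue_hole and bracket_hole below 0.006 m), for 0.2 s.
2. the red pin is drawn out of its rest (tip more than 55 mm above the table) (height (world z) of red_pin_tip above 0.055 m), for 0.1 s.
At the end, for the whole second after the job is handed in: The red pin stands through the tongue and the bracket: tip within 5 mm of the bracket hole's axis and 27 to 36 mm below its mouth (31 mm is fully home), leaning less than 0.12 rad, at rest; tongue hole within 5 mm of the bracket hole; the bowl upright (0.1 rad) and within 25 mm of the wheel's axis (horizontal distance between each of red_pin_tip, tongue_hole and bracket_hole below 0.005 m and z of red_pin_tip in the frame of bracket_hole between -0.036 and -0.027 m and angle between red_pin_grip's own z axis and vertical below 0.12 rad and linear speed of red_pin below 0.02 m/s and horizontal distance between bowl_center and wheel_axis below 0.025 m and angle between bowl_center's own z axis and vertical below 0.1 rad); the robot touches nothing.
It fails at once if the bowl is knocked off the middle of the wheel (over 30 mm from the axis) or tipped over 0.3 rad (horizontal distance between bowl_center and wheel_axis above 0.03 m or angle between bowl_center's own z axis and vertical above 0.3 rad).
It fails at once if the fingers press the bowl (over 3 N) (contact force between the fingers and bowl above 3 N).
It fails at once if the black-headed pin is moved more than 15 mm (distance of spare_pin_grip from where it was at the start of the episode above 0.015 m).
It fails at once if a pigment jar is moved more than 20 mm (distance of any of blue_jar_center, green_jar_center from where it was at the start of the episode above 0.02 m).
It also fails if it takes over 58 s, if anything falls off the work surface, if the arm or the gripper's body presses on something with over 40 N, if the wrist force passes 120 N, or if a joint passes its speed limit or range.

## Robot

A 6-joint arm with a two-finger parallel gripper is mounted at the origin on a cart in front of the work surface, level with it; the furniture and walls round the work are solid. World frame = base frame: x ahead of the robot, y to its left, z up, the work surface at z = 0. Lengths are in m, angles in rad, forces in N, time in s.
With the tool pointing down it reaches from about 0.3 to 0.75 m from the base axis. Payload 8.5 kg.
Tool frame: the origin (TCP) lies at the very end of the fingers, on their centre line; the grasp point (between the pads) lies 19 mm behind it; z points along the fingers, y is the direction in which the jaws open and shut (so a half turn about z gives the same grasp; the last joint's range is limited). The gripper opens to 85 mm and grips with 20 to 120 N. Pads are 22 mm wide; open, the fingers measure 114 mm over their backs; the gripper's body (76 mm by 85 mm) begins 54 mm behind the grasp point. The pads swing forward as they close: fully open they stand 13 mm farther back than shut.
Start: joints at [0.9, 0.381, 1.297, -0, 1.464, -0.215], TCP at [0.242, 0.494, 0.231] pointing down, gripper open.
Joint ranges: [-3.11, 3.11], [-0.89, 2.33], [0.22, 2.48], [-1.42, 4.56], [0.17, 2.85], [-2.88, 2.88]. Speed limits (rad/s): [2.39, 2.39, 3.14, 3.14, 3.14, 3.14].

## Interface

Orientations are given as a rotation vector (axis times angle).
In Python, from rig import * gives the robot as it stands.
- The arm moves only by the tool arm_command, never from a script. Its argument "targets" is a list of rows, each a list of 4 numbers: the shift along the world's x, y, z normalised to -1 to 1, where 1 is 50 cm, then the turn about the world's z normalised to -1 to 1, where 1 is 180 degrees. A call has exactly 5 rows; each row is the pose to reach, as a shift and turn from the pose commanded when the call began, turning the shorter way round; what a row does not reach only later rows make up. A row lasts 1/10 s, in which the tool goes at most 50 mm and 8.59 degrees, less where a joint would pass 70% of its speed; a pose out of reach is approached as far as the arm can. A call with a number of a shift or a turn outside -1 to 1 is refused whole. A call with a gripper value outside its range is refused whole. "claw" is the opening, from -1 (shut) to 1 (fully open), so that 0 is half open, set as the call begins (left out, the last holds). The fingers move at their own pace and stop on an object; the grip force is fixed at half the most. Time passes only in rows, so rows that repeat a pose let the fingers close, or fill a call up. It gives the time, the measured TCP pose, the force and the opening at its end, in the units of the state.
- read_state(): the state, without advancing time (a new reading comes with each control period).
- get_image(name): name is "scene" or "top"; returns (picture, depth): 384x512x3 uint8, red, green, blue; 384x512 float32, m along the optical axis (not along the pixel's ray), 0 where there is no reading.
- calibration(name): a dict with "mtx" (3x3 intrinsics, pixels), "extrinsics" (4x4, takes a point from camera to world coordinates). Camera axes: x right, y up, looking along -z (the intrinsics and any distortion apply to the point x, -y, -z); pixel columns grow to the right and rows downward; lengths in m; the calibration is good to about 2 mm. A picture is of the moment at which its call begins. calibration takes no time and is no camera call.
- finish_job(): hands the job in, once; it reports no verdict.
The state is a dict: "time_s": time; "joint_positions": joint angles; "qvel": joint speeds; "effort": joint torques, N m; "tcp_pos": TCP position; "orientation": TCP orientation; "wrist_force": force on the tool from outside, world axes, zero at the start; "ft_torque": the same for the moment, N m; "gripper_width": finger opening in m.
Only numpy, scipy, OpenCV 4.12 (cv2) and the standard library are available. Lean on these libraries where they do the work, as an engineer would, in place of code of your own. Each camera call takes 0.05 s, during which the arm holds its last target.

## Working session

There is one attempt and no reset: what is moved stays moved. The work goes in short steps, Python scripts to look and compute and a tool call to move; the robot and the scene stay as the last step left them, time stands still between calls to the robot, and variables do not carry over. Pictures are saved under pics/ and viewed, and the job is handed in when it is done.

Besides the shell and the picture viewer there is one more tool, called after ">>>" by a JSON object that holds its "fn" and its "kwargs", one argument or row to a line. arm_command: Moves the arm, as the interface text tells. Scaled input: -1 to 1 covers 50 cm each way for a shift and 180 degrees each way for a turn. Its arguments: {"type":"object","properties":{"targets":{"type":"array"},"claw":{"type":"number"}},"required":["targets"]}

```bash
mkdir -p pics; ls; cat > h.py <<'E'
from rig import *
import numpy as np, cv2
def grab(n,tag):
    im,d=get_image(n); np.savez(f'{tag}_{n}.npz',im=im,d=d); cv2.imwrite(f'pics/{tag}_{n}.png',im[:,:,::-1]); return im,d
def ray(n,u,v):
    c=calibration(n);K=np.array(c['mtx']);T=np.array(c['extrinsics'])
    x=(u-K[0,2])/K[0,0];y=(v-K[1,2])/K[1,1]
    return T[:3,3],T[:3,:3]@np.array([x,-y,-1])
def onz(n,u,v,z):
    o,r=ray(n,u,v); return o+r*(z-o[2])/r[2]
def pts(n,d):
    v,u=np.indices(d.shape);c=calibration(n);K=np.array(c['mtx']);T=np.array(c['extrinsics'])
    P=np.stack([(u-K[0,2])/K[0,0]*d,-(v-K[1,2])/K[1,1]*d,-d],-1)
    return P@T[:3,:3].T+T[:3,3]
E
python3 - <<'E'
from h import *
for n in('scene','top'):
    grab(n,'a');c=calibration(n);print(n,c)
s=read_state();print(s)
E
```

```text
pics
scene {'mtx': array([[346.72105721,   0.        , 253.0373513 ],
       [  0.        , 346.72105721, 189.33599105],
       [  0.        ,   0.        ,   1.        ]]), 'extrinsics': array([[ 0.41407317,  0.41974677, -0.80768562, -0.2900705 ],
       [-0.90998394,  0.16969708, -0.37832806, -0.40006871],
       [-0.02174009,  0.89163644,  0.45222983,  0.57104424],
       [ 0.        ,  0.        ,  0.        ,  1.        ]])}
top {'mtx': array([[420.47541048,   0.        , 254.0234818 ],
       [  0.        , 420.47541048, 190.47687869],
       [  0.        ,   0.        ,   1.        ]]), 'extrinsics': array([[-1.79136453e-02,  9.85827503e-01, -1.66802985e-01,
         3.59119158e-01],
       [-9.99835409e-01, -1.81419493e-02,  1.55059070e-04,
        -1.89443620e-03],
       [-2.87326980e-03,  1.66778308e-01,  9.85990233e-01,
         1.22021115e+00],
       [ 0.00000000e+00,  0.00000000e+00,  0.00000000e+00,
         1.00000000e+00]])}
{'time_s': 0.1, 'joint_positions': array([ 8.99694697e-01,  3.81151360e-01,  1.29817287e+00,  2.51956102e-05,
        1.46362933e+00, -2.15308803e-01]), 'qvel': array([-0.00121983, -0.0023126 , -0.00276753,  0.0004352 , -0.00063632,
        0.00077134]), 'effort': array([ 3.07344722e-03, -4.49212503e+01, -2.31657529e+01, -1.56250708e-04,
        3.62816943e-03,  1.56314343e-05]), 'tcp_pos': array([0.2419247, 0.4936353, 0.2307654]), 'orientation': array([-7.09643400e-01, -3.05977095e+00,  1.91391911e-03]), 'wrist_force': array([-0.15393369,  0.42814384, -0.85652979]), 'ft_torque': array([-0.01071045,  0.02879644, -0.00579336]), 'gripper_width': 0.08505660620751306}
```

View pics/a_scene.png

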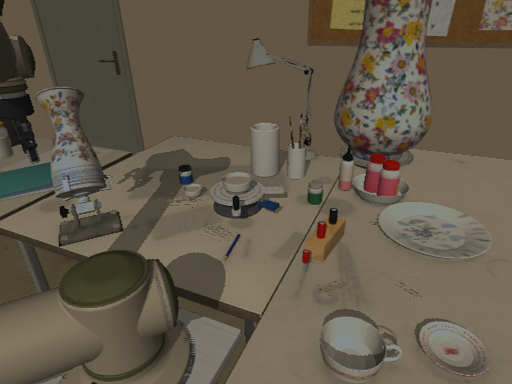

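View pics/a_top.png

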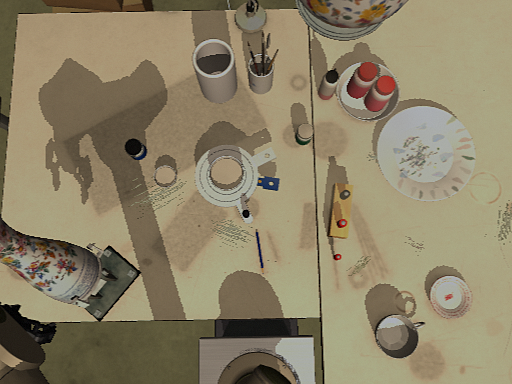

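The top view shows the wheel at about (226,175), its tongue at (266,156), the bracket at (268,184) and the knob at (247,213). The red pin in the rest is at (342,223) and the black one at (345,195). A smaller red look-alike is at (337,257), and the jars are at (136,149) and (305,134). Next I'll zoom in and measure.

```bash
python3 - <<'E'
from h import *
a=np.load('a_top.npz');im=a['im'];d=a['d']
c=im[130:240,180:370];cv2.imwrite('pics/a_top_z.png',cv2.resize(c,None,fx=4,fy=4,interpolation=cv2.INTER_CUBIC)[:,:,::-1])
b=np.load('a_scene.npz');c=b['im'][150:280,190:370];cv2.imwrite('pics/a_scene_z.png',cv2.resize(c,None,fx=4,fy=4,interpolation=cv2.INTER_CUBIC)[:,:,::-1])
P=pts('top',d)
hsv=cv2.cvtColor(im,cv2.COLOR_RGB2HSV).astype(int)
H,S,V=hsv[...,0],hsv[...,1],hsv[...,2]
def blobs(m,name,box):
    x0,y0,x1,y1=box;mm=np.zeros(m.shape,np.uint8);mm[y0:y1,x0:x1]=m[y0:y1,x0:x1]
    n,l,st,ce=cv2.connectedComponentsWithStats(mm)
    for i in range(1,n):
        if st[i,4]>6:
            q=P[l==i];z=q[:,2];print(name,ce[i].round(1),st[i],'zmax',np.percentile(z,90).round(3),q[z>np.percentile(z,60)].mean(0).round(4))
blobs(((H<8)|(H>172))&(S>150)&(V>60),'red',(320,200,370,270))
blobs((V<50),'black',(230,180,370,230))
blobs((H>100)&(H<125)&(S>120),'blue',(240,160,300,210))
for n,u,v in [('wheel',226,175),('bracket',268,184),('tongue',265,156),('arm',250,219),('rest',338,232)]: print(n,P[v,u])
E
```

```text
red [341.9 223.1] [338 219   9   9  41] zmax 0.096 [ 0.4561 -0.2377  0.0941]
red [337.4 256.7] [335 254   6   6  25] zmax 0.065 [ 0.3695 -0.2278  0.0643]
black [316. 211.] [316 208   1   7   7] zmax 0.002 [ 0.5004 -0.1816  0.0012]
black [245.5 213.3] [242 210   7   8  43] zmax 0.103 [0.488  0.0219 0.1016]
black [329.3 221.8] [328 213   3  17  25] zmax 0.028 [ 0.4626 -0.2151  0.0259]
black [337.8 223.2] [337 221   3   5   9] zmax 0.078 [ 0.4574 -0.2298  0.0755]
blue [268.7 183.1] [258 177  21  14 178] zmax 0.05 [ 0.5759 -0.045   0.0657]
wheel [0.59484615 0.07404904 0.08975978]
bracket [ 0.57572725 -0.04209966  0.04575698]
tongue [ 0.6690003  -0.03667695  0.00110078]
arm [0.47572409 0.01050329 0.05850412]
rest [ 0.43585172 -0.23259579  0.05180488]
```

View pics/a_top_z.png

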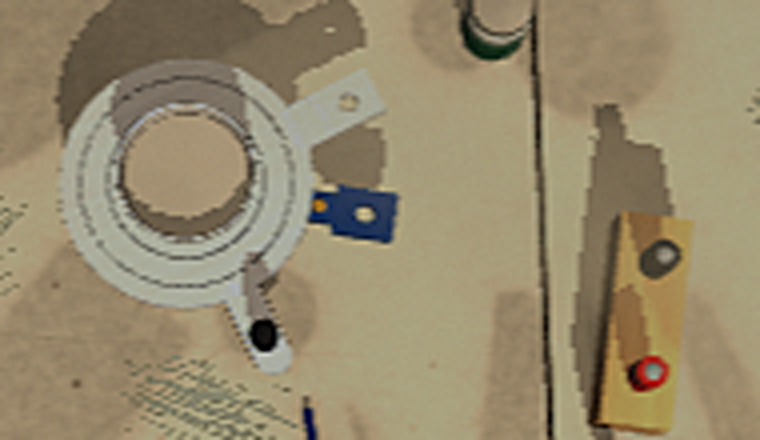

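View pics/a_scene_z.png

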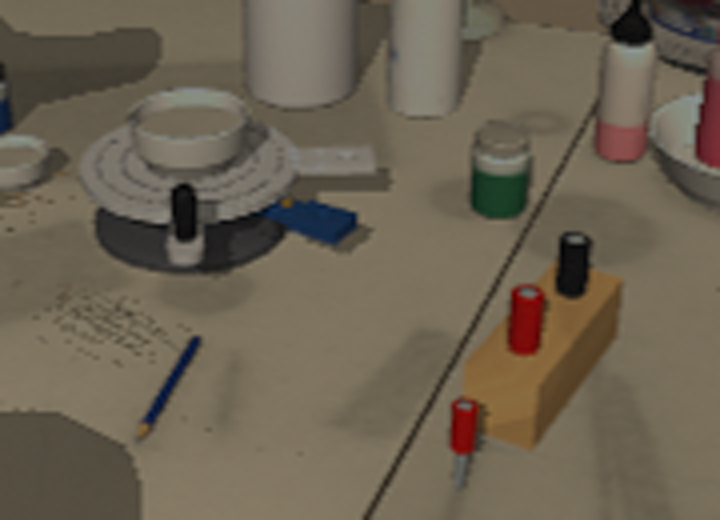

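```bash
python3 - <<'E'
from h import *
from scipy.optimize import least_squares
px=lambda x,y:((x+.5)/4-.5+180,(y+.5)/4-.5+130)
th=onz('top',*px(349,102),.059);bh=onz('top',*px(366,214),.046);kn=onz('top',*px(264,333),.101)
print('th',th,'bh',bh,'knobtop',kn)
a=np.load('a_top.npz');im=a['im'];d=a['d'];P=pts('top',d)
m=(abs(P[...,2]-.059)<.005);m[:130]=0;m[215:]=0;m[:,:185]=0;m[:,262:]=0
# disc outer edge points left side
pp=P[m];print(len(pp))
h=cv2.convexHull(pp[:,:2].astype(np.float32)*1000)[:,0]/1000
def res(p,q): return np.hypot(q[:,0]-p[0],q[:,1]-p[1])-.090
c=np.array([.59,.065])
for _ in range(5):
    r=res(c,h);g=h[abs(r)<.006];c=least_squares(res,c,args=(g,),loss='soft_l1',f_scale=.002).x
print('disc',c,len(g),np.abs(res(c,g)).mean())
# joint fit
f=lambda p:[np.hypot(*(th[:2]-p))-.128,np.hypot(*(bh[:2]-p))-.128,np.hypot(*(kn[:2]-p))-.125,(p[0]-c[0]),(p[1]-c[1])]
s=least_squares(f,c);print(s.x,s.fun)
an=lambda q:np.arctan2(q[1]-s.x[1],q[0]-s.x[0])
print('angles th,bh,kn',an(th),an(bh),an(kn),'wheel',an(th)-an(bh),'knob rel',an(kn)-an(bh)+np.pi/2)
tgt=s.x+.125*np.array([np.cos(an(bh)-np.pi/2),np.sin(an(bh)-np.pi/2)]);print('knob target',tgt)
# pins, z .092 depth points
for n,(u,v) in {'red':(342,223),'blk':(345,195)}.items():
    w=P[v-7:v+8,u-7:u+8].reshape(-1,3);w=w[(w[:,2]>.087)&(w[:,2]<.105)];print(n,len(w),w.mean(0),w[:,:2].min(0),w[:,:2].max(0),(w[:,:2].min(0)+w[:,:2].max(0))/2)
print('red top px',onz('top',*px(651,371),.092))
w=P[205:250,320:360].reshape(-1,3)
w=P[180:242,325:357].reshape(-1,3);w=w[abs(w[:,2]-.05)<.005];print('rest',cv2.minAreaRect((w[:,:2]*1000).astype(np.float32)))
# scene head
b=np.load('a_scene.npz');im=b['im'];hs=cv2.cvtColor(im,cv2.COLOR_RGB2HSV).astype(int)
Q=pts('scene',b['d']);mm=((hs[...,0]<8)|(hs[...,0]>172))&(hs[...,1]>150);mm[:215]=0;mm[245:]=0;mm[:,:305]=0;mm[:,335:]=0
q=Q[mm];print('scene red',q.mean(0),q.min(0),q.max(0));vs,us=np.nonzero(mm);print(us.min(),us.max(),vs.min(),vs.max(),us.mean(),vs.mean())
print('scene centroid ray at z .071',onz('scene',us.mean(),vs.mean(),.071))
E
```

```text
th [ 0.65673987 -0.04040762  0.059     ] bh [ 0.57804523 -0.05102429  0.046     ] knobtop [0.48810209 0.021486   0.101     ]
2236
disc [0.60123976 0.07362946] 28 0.000495915264577255
[0.60121723 0.07445089] [-4.25546685e-04 -4.03120518e-04 -9.87775253e-05 -2.25360498e-05
  8.21435344e-04]
angles th,bh,kn -1.1205164215197811 -1.753412774424193 -2.703675298502131 wheel 0.6328963529044118 knob rel 0.6205338027169585
knob target [0.47829574 0.09715129]
red 52 [ 0.4585664  -0.23950662  0.09243076] [ 0.44869273 -0.25046231] [ 0.46803074 -0.22858442] [ 0.45836173 -0.23952337]
blk 51 [ 0.53755781 -0.25202442  0.0924142 ] [ 0.52744957 -0.26344527] [ 0.54711309 -0.24273358] [ 0.53728133 -0.25308943]
red top px [ 0.45876121 -0.23771841  0.092     ]
rest ((498.83648681640625, -246.26119995117188), (50.833335876464844, 150.5706329345703), 80.87548065185547)
scene red [ 0.44623471 -0.24196552  0.0783398 ] [-0.2900705  -0.40006871  0.00117552] [ 0.60193247 -0.19772678  0.57104424]
317 325 221 238 320.93388429752065 230.20661157024793
scene centroid ray at z .071 [ 0.4572411 -0.2396822  0.071    ]
```

```bash
python3 - <<'E'
from h import *
for n in('top','scene'):
    a=np.load(f'a_{n}.npz');P=pts(n,a['d']).reshape(-1,3);P=P[a['d'].ravel()>0]
    for y in np.arange(.7,-.4,-.1):
        print(n,round(y,1),[ (round(P[m][:,2].max(),2) if (m:=(abs(P[:,1]-y)<.05)&(abs(P[:,0]-x)<.05)).any() else None) for x in np.arange(.2,.9,.1)])
E
```

```text
top 0.7 [np.float64(0.0), np.float64(0.01), np.float64(0.01), np.float64(0.01), np.float64(0.01), np.float64(0.01), np.float64(0.01)]
top 0.6 [np.float64(0.01), np.float64(0.01), np.float64(0.01), np.float64(0.01), np.float64(0.01), np.float64(0.01), np.float64(0.01)]
top 0.5 [np.float64(0.38), np.float64(0.45), np.float64(0.36), np.float64(0.36), np.float64(0.01), np.float64(0.01), np.float64(0.01)]
top 0.4 [np.float64(0.55), np.float64(0.52), np.float64(0.24), np.float64(0.01), np.float64(0.01), np.float64(0.07), np.float64(0.01)]
top 0.3 [np.float64(0.55), np.float64(0.02), np.float64(0.01), np.float64(0.01), np.float64(0.03), np.float64(0.07), np.float64(0.01)]
top 0.2 [np.float64(0.01), np.float64(0.01), np.float64(0.01), np.float64(0.01), np.float64(0.06), np.float64(0.01), np.float64(0.01)]
top 0.1 [np.float64(0.01), np.float64(0.01), np.float64(0.01), np.float64(0.07), np.float64(0.11), np.float64(0.07), np.float64(0.19)]
top 0.0 [np.float64(0.01), np.float64(0.01), np.float64(0.01), np.float64(0.1), np.float64(0.11), np.float64(0.07), np.float64(0.01)]
top -0.1 [np.float64(0
[... 1128 characters left out ...]
.float64(0.0), np.float64(0.0)]
scene 0.1 [np.float64(0.0), np.float64(0.0), np.float64(0.0), np.float64(0.06), np.float64(0.11), np.float64(0.1), np.float64(0.19)]
scene 0.0 [np.float64(0.0), np.float64(0.01), np.float64(0.01), np.float64(0.1), np.float64(0.1), np.float64(0.06), np.float64(0.0)]
scene -0.1 [np.float64(0.0), np.float64(0.0), np.float64(0.0), np.float64(0.0), np.float64(0.06), np.float64(0.07), np.float64(0.0)]
scene -0.2 [np.float64(0.0), np.float64(0.0), np.float64(0.09), np.float64(0.1), np.float64(0.05), np.float64(0.07), np.float64(0.13)]
scene -0.3 [np.float64(0.06), np.float64(0.0), np.float64(0.05), np.float64(0.1), np.float64(0.05), np.float64(0.0), np.float64(0.14)]
```

```bash
python3 - <<'E'
from h import *
a=np.load('a_scene.npz');c=a['im'][60:260,0:160];cv2.imwrite('pics/a_z2.png',cv2.resize(c,None,fx=3,fy=3)[:,:,::-1])
P=pts('scene',a['d'])
for u,v in [(15,40),(12,110),(25,150),(62,95),(70,150),(75,180),(85,210),(90,230),(65,212),(118,228)]:print(u,v,P[v,u].round(3))
E
```

```text
15 40 [0.21  0.365 0.533]
12 110 [0.219 0.468 0.378]
25 150 [0.255 0.531 0.256]
62 95 [0.404 0.526 0.373]
70 150 [0.334 0.46  0.238]
75 180 [0.291 0.415 0.171]
85 210 [0.297 0.417 0.072]
90 230 [0.287 0.405 0.011]
65 212 [0.26  0.451 0.078]
118 228 [0.327 0.335 0.012]
```

View pics/a_z2.png

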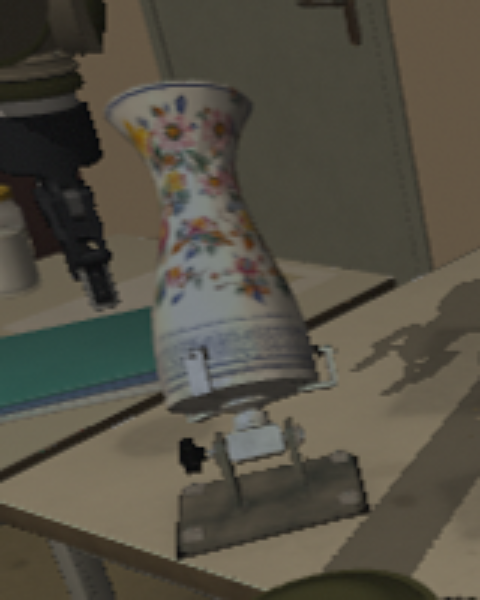

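The scene view shows a tilted floral vase on a stand right beside the gripper. Its base is near (0.29,0.40) and its rim reaches z≈0.39 at about (0.42,0.53). A straight path would hit it, so I'll lift first.

>>> {"fn": "arm_command", "kwargs": {
  "targets": [
    [0,0,0.1,0],
    [0,0,0.2,0],
    [0,0,0.3,0],
    [0,0,0.4,0],
    [0,0,0.5,0]
  ],
  "claw": 1
}}

```text
time_s: 0.6
tcp_pos: [0.2416, 0.4933, 0.4833]
orientation: [-0.71, -3.06, 0.0]
wrist_force: [0.7, 0.7, 0.1]
gripper_width: 0.0854
```

>>> {"fn": "arm_command", "kwargs": {
  "targets": [
    [0.044,-0.085,0,0.026],
    [0.088,-0.17,0,0.052],
    [0.132,-0.255,0,0.078],
    [0.176,-0.34,0,0.104],
    [0.22,-0.425,0,0.13]
  ]
}}

```text
time_s: 1.1
tcp_pos: [0.3524, 0.2796, 0.4811]
orientation: [-0.068, -3.14, 0.0]
wrist_force: [0.2, 0.6, -0.3]
gripper_width: 0.0853
```

>>> {"fn": "arm_command", "kwargs": {
  "targets": [
    [0.044,-0.085,-0.05,0.026],
    [0.088,-0.17,-0.1,0.052],
    [0.132,-0.255,-0.15,0.078],
    [0.176,-0.34,-0.2,0.104],
    [0.22,-0.425,-0.25,0.13]
  ]
}}

```text
time_s: 1.6
tcp_pos: [0.4542, 0.0828, 0.3645]
orientation: [0.569, -3.089, -0.0]
wrist_force: [1.4, 0.2, -0.5]
gripper_width: 0.0852
```

>>> {"fn": "arm_command", "kwargs": {
  "targets": [
    [0.02,-0.04,-0.08,0.012],
    [0.04,-0.08,-0.16,0.023],
    [0.05,-0.1,-0.24,0.023],
    [0.05,-0.1,-0.3,0.023],
    [0.05,-0.1,-0.3,0.023]
  ]
}}

```text
time_s: 2.1
tcp_pos: [0.4772, 0.0345, 0.2121]
orientation: [0.672, -3.061, -0.005]
wrist_force: [-0.2, 0.5, 0.0]
gripper_width: 0.0854
```

```bash
python3 - <<'E'
from h import *
grab('top','b');s=read_state();print(s['tcp_pos'],s['orientation'],s['joint_positions'],s['time_s'])
E
```

```text
[0.47837521 0.03458732 0.21479743] [ 6.74213487e-01 -3.06504184e+00 -2.17647647e-03] [-1.75344379e-01  2.73183898e-01  1.51110393e+00  3.25958564e-05
  1.36085949e+00 -2.17918859e+00] 2.15
```

>>> {"fn": "arm_command", "kwargs": {
  "targets": [
    [0.019,-0.026,0,0],
    [0.019,-0.026,-0.06,0],
    [0.019,-0.026,-0.12,0],
    [0.019,-0.026,-0.14,0],
    [0.019,-0.026,-0.14,0]
  ]
}}

```text
time_s: 2.65
tcp_pos: [0.489, 0.0212, 0.146]
orientation: [0.675, -3.068, 0.0]
wrist_force: [0.7, -0.4, 0.5]
gripper_width: 0.0852
```

```bash
python3 - <<'E'
from h import *
im,_=grab('top','c');im2,_=grab('scene','c');s=read_state();print(s['tcp_pos'],s['time_s'])
f=lambda c:cv2.resize(c,(390,390),interpolation=cv2.INTER_CUBIC)
cv2.imwrite('pics/c_z.png',np.hstack([f(im[140:270,180:310]),f(im2[130:260,170:300])])[:,:,::-1])
E
```

```text
[0.48958391 0.02124023 0.14725603] 2.75
```

View pics/c_z.png

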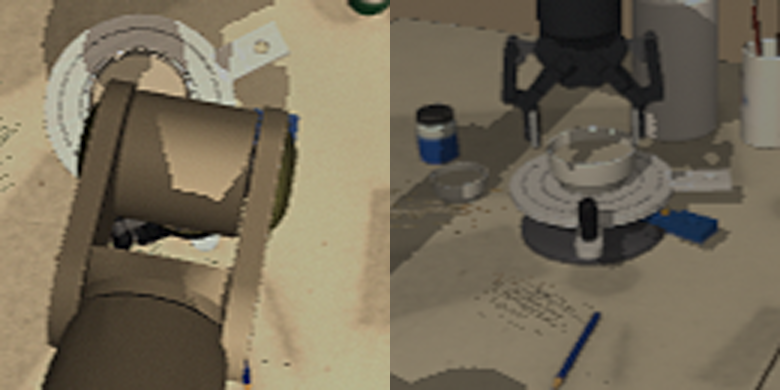

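In the scene view the open fingers straddle the knob, which is at (588,220) in the zoomed picture. I'll go down now.

>>> {"fn": "arm_command", "kwargs": {
  "targets": [
    [-0.002,0,-0.05,0],
    [-0.002,0,-0.1,0],
    [-0.002,0,-0.14,0],
    [-0.002,0,-0.158,0],
    [-0.002,0,-0.158,0]
  ]
}}

```text
time_s: 3.25
tcp_pos: [0.4878, 0.0215, 0.0669]
orientation: [-0.676, 3.068, -0.0]
wrist_force: [-0.6, 0.2, -0.3]
gripper_width: 0.0854
```

>>> {"fn": "arm_command", "kwargs": {
  "targets": [
    [0,0,0,0],
    [0,0,0,0],
    [0,0,0,0],
    [0,0,0,0],
    [0,0,0,0]
  ],
  "claw": -1
}}

```text
time_s: 3.75
tcp_pos: [0.4876, 0.0215, 0.0671]
orientation: [-0.675, 3.067, -0.001]
wrist_force: [-0.6, -0.6, 4.4]
gripper_width: 0.0185
```

```bash
python3 - <<'E'
from h import *
im,_=grab('top','d');im2,_=grab('scene','d');s=read_state();print(s['tcp_pos'],s['time_s'],s['gripper_width'],s['wrist_force'])
f=lambda c:cv2.resize(c,(390,390),interpolation=cv2.INTER_CUBIC)
cv2.imwrite('pics/d_z.png',np.hstack([f(im[140:270,180:310]),f(im2[130:260,170:300])])[:,:,::-1])
E
```

```text
[0.48765408 0.02147909 0.06711961] 3.85 0.01863393163325872 [-1.89284436 -0.90799623  5.72330655]
```

View pics/d_z.png

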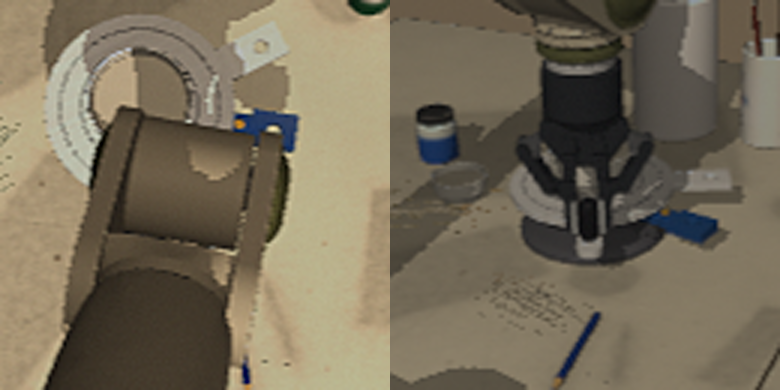

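The knob is gripped (opening 18.6 mm). Working out the arc rows.

```bash
python3 - <<'E'
import numpy as np
c=np.array([.6012,.0745]);k=np.array([.4877,.0215]);t=-.633
def R(a):return np.array([[np.cos(a),-np.sin(a)],[np.sin(a),np.cos(a)]])
q=[c+R(t*i/10)@(k-c) for i in range(11)]
for i in range(1,11):
    b=0 if i<=5 else 5
    print(i,((q[i]-q[b])/.5).round(4),round(np.degrees(t*(i-b)/10)/180,4))
E
```

```text
1 [-0.0063  0.0146] -0.0201
2 [-0.0116  0.0295] -0.0403
3 [-0.0159  0.0448] -0.0604
4 [-0.0193  0.0602] -0.0806
5 [-0.0217  0.0759] -0.1007
6 [-0.0014  0.0158] -0.0201
7 [-0.0018  0.0316] -0.0403
8 [-0.0012  0.0475] -0.0604
9 [0.0004 0.0633] -0.0806
10 [0.003  0.0789] -0.1007
```

>>> {"fn": "arm_command", "kwargs": {
  "targets": [
    [-0.006,0.015,0,-0.02],
    [-0.012,0.03,0,-0.04],
    [-0.016,0.045,0,-0.06],
    [-0.019,0.06,0,-0.08],
    [-0.022,0.076,0,-0.1]
  ]
}}

```text
time_s: 4.35
tcp_pos: [0.4763, 0.0597, 0.0671]
orientation: [-0.183, 3.136, -0.001]
wrist_force: [-1.4, -0.9, 4.8]
gripper_width: 0.0184
```

>>> {"fn": "arm_command", "kwargs": {
  "targets": [
    [-0.001,0.016,0,-0.02],
    [-0.002,0.032,0,-0.04],
    [-0.001,0.048,0,-0.06],
    [0,0.063,0,-0.08],
    [0.003,0.079,0,-0.1]
  ]
}}

```text
time_s: 4.85
tcp_pos: [0.4775, 0.0993, 0.0671]
orientation: [-0.31, -3.126, 0.0]
wrist_force: [-3.7, -1.2, 7.4]
gripper_width: 0.0187
```

>>> {"fn": "arm_command", "kwargs": {
  "targets": [
    [0,0,0,0],
    [0,0,0,0],
    [0,0,0,0],
    [0,0,0,0],
    [0,0,0,0]
  ]
}}

```text
time_s: 5.35
tcp_pos: [0.4775, 0.0991, 0.0671]
orientation: [-0.306, -3.126, -0.0]
wrist_force: [-4.4, 0.1, 7.2]
gripper_width: 0.0189
```

```bash
python3 - <<'E'
from h import *
im,_=grab('top','e');im2,_=grab('scene','e');s=read_state();print(s['tcp_pos'],s['orientation'],s['time_s'],s['gripper_width'],s['wrist_force'])
f=lambda c:cv2.resize(c,(390,390),interpolation=cv2.INTER_CUBIC)
cv2.imwrite('pics/e_z.png',np.hstack([f(im[140:270,180:310]),f(im2[130:260,170:300])])[:,:,::-1])
E
```

```text
[0.47749034 0.09911553 0.06710678] [-3.06257311e-01 -3.12595699e+00 -7.78933401e-05] 5.45 0.01848072776029022 [-3.96668298 -0.67174209  7.38179854]
```

View pics/e_z.png

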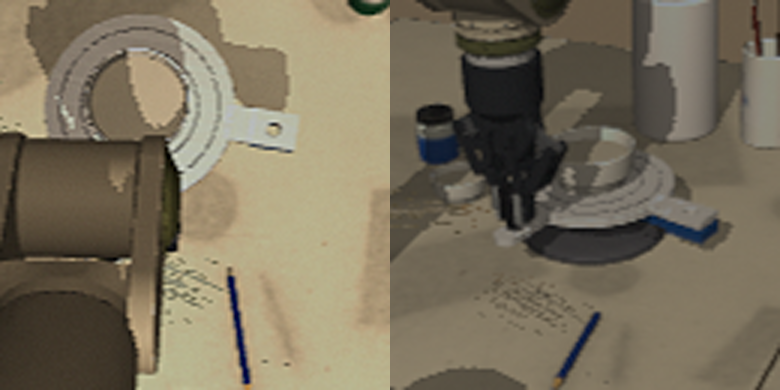

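The tongue now covers the bracket, with its hole at (274,130) in the zoomed top view. I'll measure the hole more closely.

```bash
cat > hole.py <<'E'
from h import *
def zoom(tag,box,out,k=16):
    x0,y0,x1,y1=box
    im=np.load(f'{tag}_top.npz')['im'][y0:y1,x0:x1]
    cv2.imwrite(out,cv2.resize(im,None,fx=k,fy=k,interpolation=cv2.INTER_CUBIC)[:,:,::-1])
E
python3 - <<'E'
from hole import *
zoom('e',(255,170,285,195),'pics/e_h.png');zoom('a',(255,170,285,195),'pics/a_h.png')
a=cv2.imread('pics/e_h.png');b=cv2.imread('pics/a_h.png');cv2.imwrite('pics/eh2.png',cv2.resize(np.hstack([b,a]),(800,333)))
E
```

```text
(no output)
```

View pics/eh2.png

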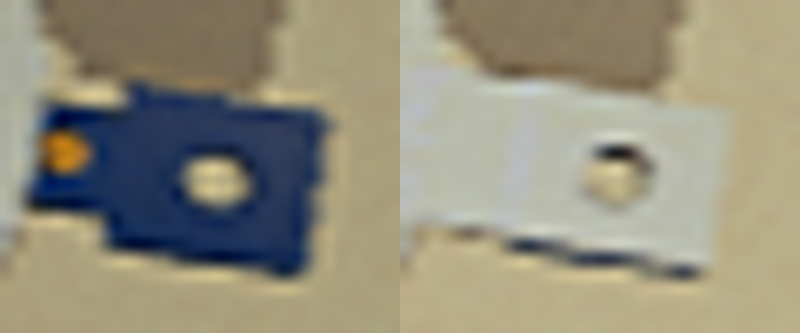

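```bash
python3 - <<'E'
from h import *
p=lambda x,y:(255+x/13.333-.5,170+y/13.333-.5)
b=onz('top',*p(215,180),.046);t=onz('top',*p(218,176),.059)
print(b,t,(t-b)*1000)
c=np.array([.6012,.0745])
for q in(b,t):print(np.degrees(np.arctan2(*(q[:2]-c)[::-1])),np.hypot(*(q[:2]-c)))
# edges of the bracket lower corner vs tongue lower edge
for n,x,y,z in [('br right top',328,118,.046),('br right bot',300,272,.046),('tg right top',730,110,.059),('tg bot',705,265,.059)]:
    print(n,onz('top',*p(x-(400 if x>400 else 0),y),z))
E
```

```text
[ 0.57843151 -0.0496145   0.046     ] [ 0.57684892 -0.04973913  0.059     ] [-1.58258831 -0.12462657 13.        ]
-100.39518511033157 0.12618562917379586
-101.08948955934643 0.12660306218324413
br right top [ 0.59144378 -0.07405492  0.046     ]
br right bot [ 0.55822203 -0.06717979  0.046     ]
tg right top [ 0.59058457 -0.07372606  0.059     ]
tg bot [ 0.55749005 -0.06754764  0.059     ]
```

>>> {"fn": "arm_command", "kwargs": {
  "targets": [
    [0,-0.0025,0,0.003],
    [0,-0.0025,0,0.003],
    [0,-0.0025,0,0.003],
    [0,-0.0025,0,0.003],
    [0,-0.0025,0,0.003]
  ]
}}

```text
time_s: 5.95
tcp_pos: [0.4773, 0.0978, 0.0671]
orientation: [-0.291, -3.127, 0.0]
wrist_force: [-4.0, -0.6, 9.2]
gripper_width: 0.0185
```

>>> {"fn": "arm_command", "kwargs": {
  "targets": [
    [0,0,0,0],
    [0,0,0,0],
    [0,0,0,0],
    [0,0,0,0],
    [0,0,0,0]
  ],
  "claw": 1
}}

```text
time_s: 6.45
tcp_pos: [0.478, 0.0978, 0.0665]
orientation: [-0.291, -3.128, -0.0]
wrist_force: [-0.1, -0.3, 0.0]
gripper_width: 0.085
```

>>> {"fn": "arm_command", "kwargs": {
  "targets": [
    [0,0,0.04,0],
    [0,0,0.1,0],
    [0,0,0.18,0],
    [0,-0.06,0.22,0],
    [0,-0.15,0.22,0]
  ]
}}

```text
time_s: 6.95
tcp_pos: [0.4791, 0.023, 0.1795]
orientation: [0.285, 3.122, -0.001]
wrist_force: [2.0, -1.1, -0.8]
gripper_width: 0.0854
```

```bash
python3 - <<'E'
from hole import *
grab('top','f');s=read_state();print(s['tcp_pos'],s['orientation'],s['time_s'],s['gripper_width'],s['wrist_force'])
zoom('f',(255,170,285,195),'pics/f_h.png')
E
```

```text
[0.47892034 0.01674184 0.17796548] [ 0.29302235  3.12398008 -0.00464586] 7.0 0.08543731833387126 [ 3.27081713 -3.74078394 -0.16501064]
```

View pics/f_h.png

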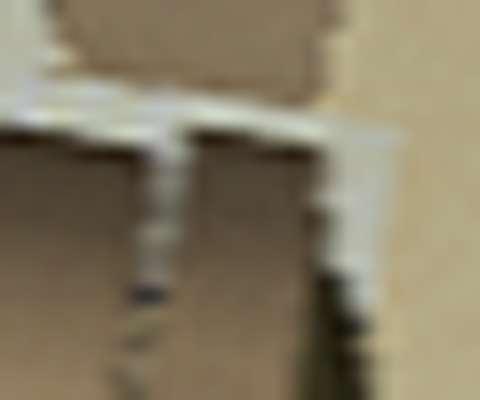

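View pics/f_top.png

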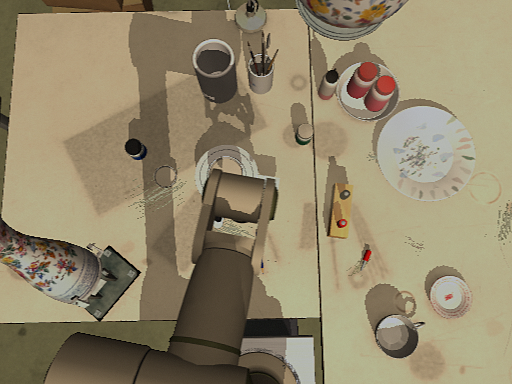

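The tongue is in place. The small look-alike pin has fallen over by itself, at (366,257), well away from the work. Next I'll go to the red pin in the rest.

>>> {"fn": "arm_command", "kwargs": {
  "targets": [
    [-0.01,-0.1,0.02,0],
    [-0.02,-0.2,0.02,0],
    [-0.03,-0.3,0.02,0],
    [-0.04,-0.4,0.02,0],
    [-0.04,-0.49,0.02,0]
  ]
}}

```text
time_s: 7.5
tcp_pos: [0.4571, -0.2243, 0.1866]
orientation: [-0.292, -3.128, -0.0]
wrist_force: [-0.4, 0.4, 0.1]
gripper_width: 0.0855
```

>>> {"fn": "arm_command", "kwargs": {
  "targets": [
    [0,-0.01,0,0],
    [0,-0.02,0,0],
    [0,-0.02,0,0],
    [0,-0.02,0,0],
    [0,-0.02,0,0]
  ]
}}

```text
time_s: 8.0
tcp_pos: [0.4581, -0.2311, 0.1867]
orientation: [-0.289, -3.128, -0.0]
wrist_force: [-0.0, 0.2, -0.2]
gripper_width: 0.0856
```

```bash
python3 - <<'E'
from hole import *
grab('top','g');im,_=grab('scene','g');s=read_state();print(s['tcp_pos'],s['orientation'],s['time_s'],s['joint_positions'])
zoom('g',(255,170,285,195),'pics/g_h.png')
a=cv2.imread('pics/g_h.png')
b=cv2.resize(im[130:270,270:400],(390,400))[:,:,::-1]
cv2.imwrite('pics/g2.png',cv2.resize(np.hstack([a,b]),(800,368)))
E
```

```text
[ 0.45809828 -0.23141207  0.18671047] [ 2.89214773e-01  3.12813734e+00 -1.26157678e-04] 8.1 [-6.98755693e-01  3.55336011e-01  1.47454763e+00 -1.06484034e-06
  1.31156960e+00 -2.08516413e+00]
```

View pics/g2.png

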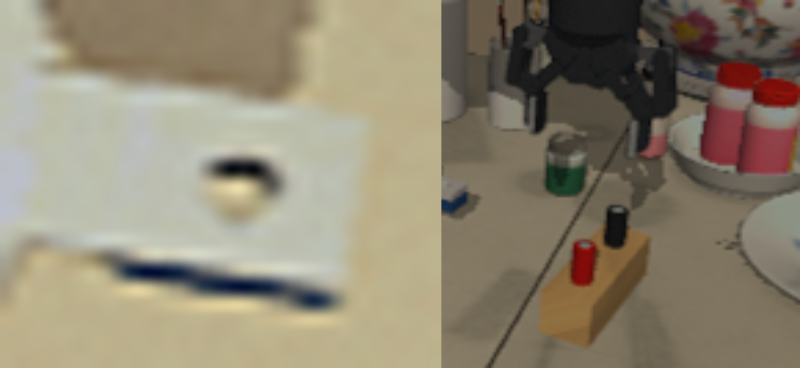

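The tongue hole is at about (0.578,-0.050), within about 1 mm of the bracket hole. I'll descend onto the red pin.

>>> {"fn": "arm_command", "kwargs": {
  "targets": [
    [0.001,-0.016,0,0],
    [0.001,-0.016,-0.06,0],
    [0.001,-0.016,-0.13,0],
    [0.001,-0.016,-0.2,0],
    [0.001,-0.016,-0.261,0]
  ]
}}

```text
time_s: 8.6
tcp_pos: [0.4583, -0.2404, 0.0546]
orientation: [-0.291, -3.128, -0.0]
wrist_force: [1.1, -0.1, 0.5]
gripper_width: 0.0851
```

>>> {"fn": "arm_command", "kwargs": {
  "targets": [
    [0,0,0,0],
    [0,0,0,0],
    [0,0,0,0],
    [0,0,0,0],
    [0,0,0,0]
  ]
}}

```text
time_s: 9.1
tcp_pos: [0.4588, -0.2405, 0.0571]
orientation: [0.291, 3.126, -0.002]
wrist_force: [0.2, -0.1, -0.3]
gripper_width: 0.0857
```

>>> {"fn": "arm_command", "kwargs": {
  "targets": [
    [0,0,0,0],
    [0,0,0,0],
    [0,0,0,0],
    [0,0,0,0],
    [0,0,0,0]
  ],
  "claw": -1
}}

```text
time_s: 9.6
tcp_pos: [0.4585, -0.2403, 0.0562]
orientation: [0.291, 3.128, -0.0]
wrist_force: [-0.5, -0.2, 1.7]
gripper_width: 0.0208
```

```bash
python3 - <<'E'
from hole import *
im,_=grab('scene','i');s=read_state();print(s['tcp_pos'],s['orientation'],s['time_s'],s['gripper_width'],s['wrist_force'])
cv2.imwrite('pics/i2.png',cv2.resize(im[130:270,250:400],(600,560))[:,:,::-1])
E
```

```text
[ 0.4584767  -0.24025537  0.0562257 ] [ 2.91109318e-01  3.12796733e+00 -2.45845461e-04] 9.65 0.02044438773934438 [-0.25518899  0.6674395   2.18859786]
```

View pics/i2.png

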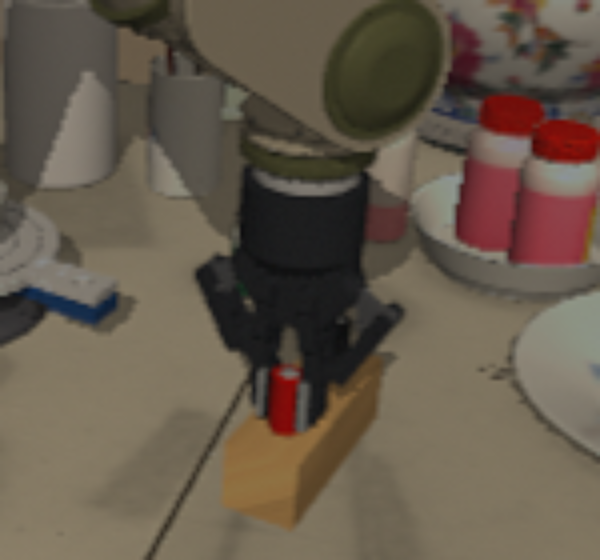

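The pin head is held between the fingers (opening 20.4 mm). I'll lift it straight up.

>>> {"fn": "arm_command", "kwargs": {
  "targets": [
    [0,0,0.02,0],
    [0,0,0.05,0],
    [0,0,0.1,0],
    [0,0,0.16,0],
    [0,0,0.24,0]
  ]
}}

```text
time_s: 10.15
tcp_pos: [0.4578, -0.2397, 0.1768]
orientation: [-0.291, -3.126, -0.002]
wrist_force: [0.3, -0.5, -1.0]
gripper_width: 0.0206
```

>>> {"fn": "arm_command", "kwargs": {
  "targets": [
    [0.03,0.05,0,0],
    [0.08,0.13,0,0],
    [0.13,0.21,0,0],
    [0.18,0.29,0,0],
    [0.21,0.34,0,0]
  ]
}}

```text
time_s: 10.65
tcp_pos: [0.5644, -0.0674, 0.1766]
orientation: [0.288, 3.128, 0.001]
wrist_force: [1.2, -0.2, -0.2]
gripper_width: 0.0204
```

>>> {"fn": "arm_command", "kwargs": {
  "targets": [
    [0.01,0.01,0,0],
    [0.02,0.02,0,0],
    [0.025,0.035,0,0],
    [0.025,0.035,0,0],
    [0.025,0.035,0,0]
  ]
}}

```text
time_s: 11.15
tcp_pos: [0.5757, -0.0533, 0.1761]
orientation: [-0.292, -3.128, 0.0]
wrist_force: [-0.3, 0.4, -1.9]
gripper_width: 0.0204
```

```bash
python3 - <<'E'
from hole import *
imt,_=grab('top','j');im,_=grab('scene','j');s=read_state();print(s['tcp_pos'],s['orientation'],s['time_s'],s['gripper_width'],s['wrist_force'])
cv2.imwrite('pics/j2.png',np.hstack([cv2.resize(im[100:230,190:320],(400,400),interpolation=cv2.INTER_CUBIC),cv2.resize(imt[130:230,210:310],(400,400),interpolation=cv2.INTER_CUBIC)])[:,:,::-1])
E
```

```text
[ 0.57569985 -0.05335232  0.17615996] [-2.92550322e-01 -3.12791325e+00  2.01103479e-04] 11.25 0.020315079159498074 [-0.71649013  0.06089113 -1.00257687]
```

View pics/j2.png

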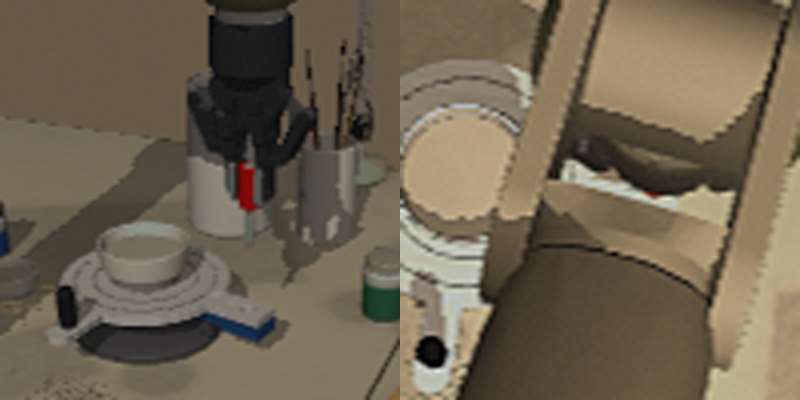

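>>> {"fn": "arm_command", "kwargs": {
  "targets": [
    [0.005,0.005,0,0],
    [0.005,0.005,-0.04,0],
    [0.005,0.005,-0.08,0],
    [0.005,0.005,-0.11,0],
    [0.005,0.005,-0.11,0]
  ]
}}

```text
time_s: 11.75
tcp_pos: [0.5776, -0.0501, 0.1193]
orientation: [-0.291, -3.124, -0.001]
wrist_force: [0.1, 0.4, -1.2]
gripper_width: 0.0209
```

```bash
python3 - <<'E'
from hole import *
im,_=grab('scene','k');s=read_state();print(s['tcp_pos'],s['orientation'],s['time_s'],s['gripper_width'],s['wrist_force'])
e=np.load('e_scene.npz')['im']
f=lambda x:cv2.resize(x[170:220,245:295],(400,400),interpolation=cv2.INTER_CUBIC)
cv2.imwrite('pics/k2.png',np.hstack([f(e),f(im)])[:,:,::-1])
E
```

```text
[ 0.57824496 -0.05020805  0.12064681] [-2.91321157e-01 -3.12650071e+00 -4.80827812e-04] 11.8 0.02014369670718101 [-0.28085946 -0.27274954 -0.50999568]
```

View pics/k2.png

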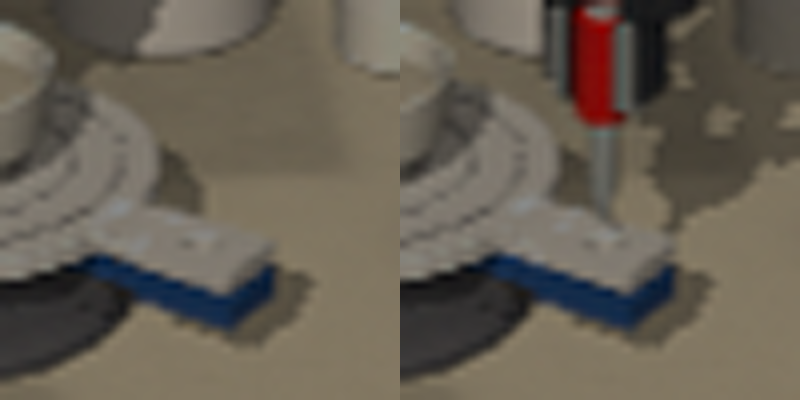

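```bash
python3 - <<'E'
from h import *
def proj(n,p):
    c=calibration(n);K=np.array(c['mtx']);q=np.linalg.inv(np.array(c['extrinsics']))@np.r_[p,1]
    return K[0,0]*q[0]/-q[2]+K[0,2],K[1,1]*-q[1]/-q[2]+K[1,2]
z=lambda p:((p[0]-245+.5)*8,(p[1]-170+.5)*8)
print('tip pred',z(proj('scene',[.5782,-.0502,.0707])),'hole pred',z(proj('scene',[.578,-.0508,.059])),'head bottom',z(proj('scene',[.5782,-.0502,.1147])))
for x,y in [(193,241),(197,240)]:print(onz('scene',x/8+245-.5,y/8+170-.5,.059))
E
python3 - <<'E'
import cv2,numpy as np
im=np.load('k_scene.npz')['im'][180:206,255:285];e=np.load('e_scene.npz')['im'][180:206,255:285]
f=lambda x:cv2.convertScaleAbs(cv2.resize(x,(390,338),interpolation=cv2.INTER_CUBIC),alpha=1.6)
cv2.imwrite('pics/k3.png',np.hstack([f(e),f(im)])[:,:,::-1])
E
```

```text
tip pred (np.float64(204.45892509781197), np.float64(217.045108088269)) hole pred (np.float64(205.701138027448), np.float64(244.435013762675)) head bottom (np.float64(204.5128102536164), np.float64(113.52926425081819))
[ 0.57870933 -0.04525106  0.059     ]
[ 0.58003454 -0.04637269  0.059     ]
```

View pics/k3.png

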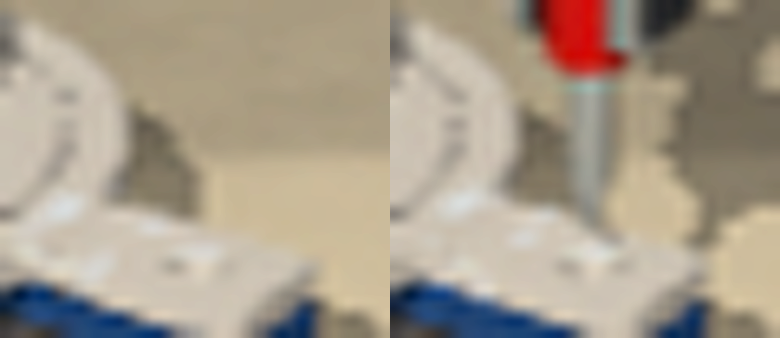

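The pin's image matches its predicted position, and the hole agrees to about 1–2 mm. The tapered tip leaves about 4.5 mm of margin, so I'll lower it slowly and watch the force.

>>> {"fn": "arm_command", "kwargs": {
  "targets": [
    [0,0,-0.01,0],
    [0,0,-0.02,0],
    [0,0,-0.03,0],
    [0,0,-0.04,0],
    [0,0,-0.04,0]
  ]
}}

```text
time_s: 12.3
tcp_pos: [0.5781, -0.0501, 0.1004]
orientation: [-0.291, -3.127, -0.0]
wrist_force: [0.7, -0.4, 0.2]
gripper_width: 0.0209
```

```bash
python3 - <<'E'
from hole import *
im,_=grab('scene','l');s=read_state();print(s['tcp_pos'],s['time_s'],s['gripper_width'],s['wrist_force'],s['ft_torque'])
cv2.imwrite('pics/l3.png',cv2.convertScaleAbs(cv2.resize(im[160:216,235:295],(600,560),interpolation=cv2.INTER_CUBIC),alpha=1.6)[:,:,::-1])
E
```

```text
[ 0.57835633 -0.05015811  0.10076605] 12.35 0.02043925421993869 [ 0.08590973  0.18470647 -0.82604599] [-0.01217855 -0.03968795 -0.0555782 ]
```

View pics/l3.png

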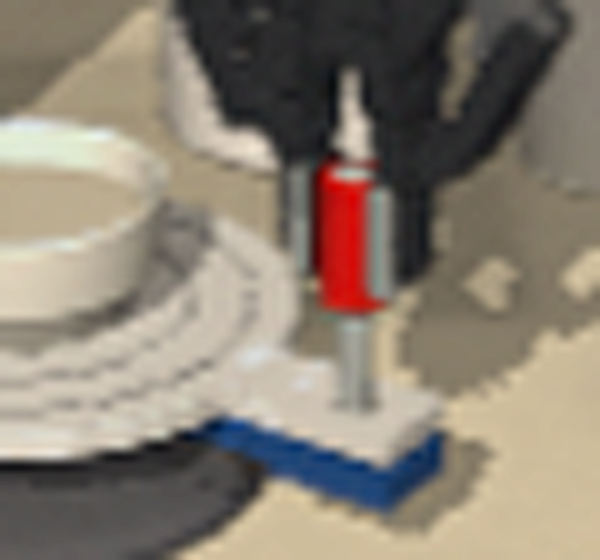

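The tip is in the tongue hole, with the shaft entering at (355,405) in this zoom, and there is no contact force. I'll continue down.

>>> {"fn": "arm_command", "kwargs": {
  "targets": [
    [0,0,-0.008,0],
    [0,0,-0.016,0],
    [0,0,-0.024,0],
    [0,0,-0.032,0],
    [0,0,-0.04,0]
  ]
}}

```text
time_s: 12.85
tcp_pos: [0.5784, -0.0502, 0.0807]
orientation: [-0.291, -3.128, -0.0]
wrist_force: [0.5, -0.4, -1.0]
gripper_width: 0.0204
```

>>> {"fn": "arm_command", "kwargs": {
  "targets": [
    [0,0,-0.008,0],
    [0,0,-0.016,0],
    [0,0,-0.024,0],
    [0,0,-0.03,0],
    [0,0,-0.032,0]
  ]
}}

```text
time_s: 13.35
tcp_pos: [0.5787, -0.0502, 0.0652]
orientation: [0.291, 3.128, -0.0]
wrist_force: [-0.4, 0.9, 5.2]
gripper_width: 0.0204
```

```bash
python3 - <<'E'
from hole import *
im,_=grab('scene','m');s=read_state();print(s['tcp_pos'],s['time_s'],s['gripper_width'],s['wrist_force'],s['ft_torque'])
cv2.imwrite('pics/m3.png',cv2.convertScaleAbs(cv2.resize(im[160:216,235:295],(600,560),interpolation=cv2.INTER_CUBIC),alpha=1.6)[:,:,::-1])
E
```

```text
[ 0.57869467 -0.05024807  0.06524112] 13.4 0.020350816558642796 [-0.64811759 -0.50952251  0.6076504 ] [-0.05535748  0.00880857  0.00051732]
```

View pics/m3.png

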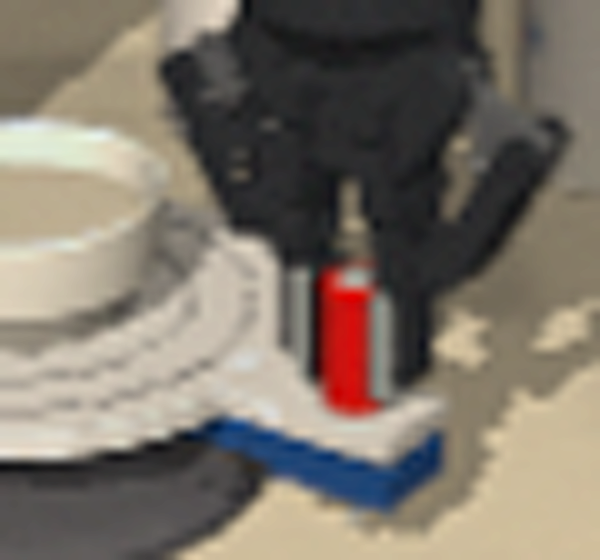

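>>> {"fn": "arm_command", "kwargs": {
  "targets": [
    [0,0,-0.002,0],
    [0,0,-0.002,0],
    [0,0,-0.003,0],
    [0,0,-0.003,0],
    [0,0,-0.003,0]
  ]
}}

```text
time_s: 13.9
tcp_pos: [0.5795, -0.0504, 0.0651]
orientation: [0.291, 3.124, -0.001]
wrist_force: [-0.9, 0.1, 8.3]
gripper_width: 0.0207
```

The force has risen to 8 N with no further descent, so the head is seated. I'll open the gripper part way to stay clear of the bowl, then rise.

>>> {"fn": "arm_command", "kwargs": {
  "targets": [
    [0,0,0.003,0],
    [0,0,0.003,0],
    [0,0,0.003,0],
    [0,0,0.003,0],
    [0,0,0.003,0]
  ],
  "claw": 0
}}

```text
time_s: 14.4
tcp_pos: [0.5784, -0.0502, 0.0649]
orientation: [-0.291, -3.128, -0.0]
wrist_force: [0.1, -0.5, 0.3]
gripper_width: 0.0426
```

>>> {"fn": "arm_command", "kwargs": {
  "targets": [
    [0,0,0.02,0],
    [0,0,0.06,0],
    [0,0,0.12,0],
    [0,0,0.2,0],
    [0,0,0.28,0]
  ]
}}

```text
time_s: 14.9
tcp_pos: [0.5782, -0.0501, 0.2072]
orientation: [0.291, 3.128, 0.0]
wrist_force: [0.3, 0.4, -0.6]
gripper_width: 0.043
```

>>> {"fn": "arm_command", "kwargs": {
  "targets": [
    [-0.06,-0.06,0,0],
    [-0.12,-0.12,0,0],
    [-0.18,-0.18,0,0],
    [-0.24,-0.24,0,0],
    [-0.24,-0.24,0,0]
  ]
}}

```text
time_s: 15.4
tcp_pos: [0.456, -0.1727, 0.206]
orientation: [-0.298, -3.127, 0.002]
wrist_force: [0.7, -0.3, 0.3]
gripper_width: 0.0427
```

```bash
python3 - <<'E'
from hole import *
imt,d=grab('top','n');im,ds=grab('scene','n');s=read_state();print(s['tcp_pos'],s['time_s'],s['gripper_width'],s['wrist_force'],s['qvel'].round(3))
cv2.imwrite('pics/n2.png',np.hstack([cv2.resize(im[150:230,190:290],(400,320),interpolation=cv2.INTER_CUBIC),cv2.resize(imt[135:215,195:295],(400,320),interpolation=cv2.INTER_CUBIC)])[:,:,::-1])
P=pts('top',d);w=P[170:195,255:285].reshape(-1,3);w=w[w[:,2]>.085];print('head top',len(w),w.mean(0),(w.min(0)+w.max(0))/2)
w=P[140:205,195:255].reshape(-1,3);w=w[(w[:,2]>.096)&(w[:,2]<.115)];print('bowl rim',len(w),(w.min(0)+w.max(0))/2,w.min(0),w.max(0))
E
```

```text
[ 0.45830716 -0.17064501  0.20585411] 15.5 0.04260166294426197 [ 0.50996274 -0.69122439  0.43368982] [ 0.038  0.016 -0.013  0.004 -0.002  0.005]
head top 58 [ 0.57089989 -0.04848258  0.13954648] [ 0.4745288  -0.03075201  0.6550203 ]
bowl rim 131 [0.59795027 0.07323455 0.10242691] [0.55055634 0.02680639 0.0960341 ] [0.6453442  0.11966271 0.10881972]
```

View pics/n2.png

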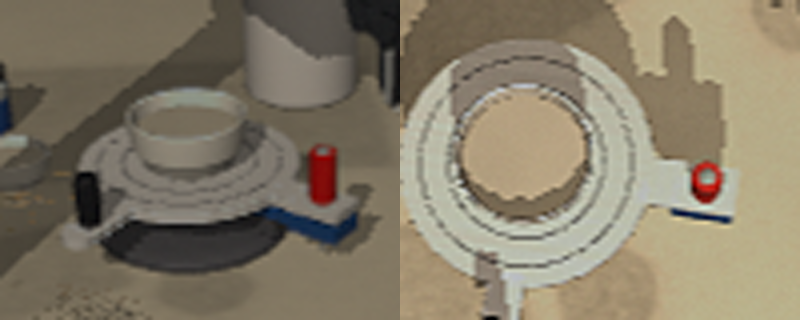

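```bash
python3 - <<'E'
from h import *
a=np.load('n_top.npz');P=pts('top',a['d']);w=P[170:195,255:285].reshape(-1,3);w=w[(w[:,2]>.088)&(w[:,2]<.12)];print('head top',len(w),np.median(w,0),(w.min(0)+w.max(0))/2)
o=np.load('a_top.npz');Q=pts('top',o['d'])
for n,(u,v) in {'blk':(345,195),'bluejar':(136,149),'greenjar':(305,134)}.items():
    print(n,[np.median(p[v-2:v+3,u-2:u+3].reshape(-1,3),0).round(4) for p in (Q,P)])
print(finish_job())
E
```

```text
head top 56 [ 0.57870466 -0.05001694  0.10160737] [ 0.5791365  -0.05009787  0.09805967]
blk [array([ 0.5326, -0.2485,  0.0927]), array([ 0.4692, -0.1581,  0.5057])]
bluejar [array([0.6805, 0.3297, 0.0647]), array([0.6801, 0.3302, 0.0649])]
greenjar [array([ 0.7134, -0.1494,  0.0708]), array([ 0.7129, -0.1495,  0.0709])]
the job is handed in; nothing more can be done
None
```

I turned the wheel by its knob until the tongue hole lay over the bracket hole. I then took the red pin from the rest, pushed it through both holes, let go, backed off and handed the job in at about 15.5 s. The hand-in reports no verdict.

**Last checks that agreed:**
- **Holes:** the tongue and bracket holes agreed to about 1 mm before the pin went in.
- **Seating:** the wrist force rose to about 8 N with no further descent. The red head's top measured z ≈ 0.1016 m (0.101 m is fully home) at about (0.579, -0.050), and it looks upright in both views.
- **Bowl:** it stands upright, with its rim centre within about 4 mm of the wheel axis.
- **Jars:** both are where they started, to within 1 mm.
- **Robot:** it was clear of everything at about z = 0.2 m.

**Checks that failed or disagreed:**
- **Black-headed pin:** the arm hid it in the last top view, so I could not re-measure it. It was standing in its rest in an earlier view, just before I grasped the red pin, and I did not approach it.
- **Scene view of the tongue hole:** one reading put the hole 2–3 mm off the top view's, but the pin went in with almost no force.
- **Small red look-alike pin:** it fell over by itself early on, away from the arm, and I left it alone.

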